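Slide the step gauge under the low sensor bridge

TASK

With the fingertips, push the blue step gauge sideways until its long side lies flush along the aluminium rail, while it is still short of the low sensor bridge. Then gently push it along the rail, under the bridge, until its leading end meets the red stop beyond, still flush with the rail. Keep it flat on the board all the way, never gripped, lifted or tipped, disturb nothing else, and finish with the hand clear.

Things in the scene. Friction and masses are not known exactly. Their poses are not given: they have to be found in the camera images.
- fixture: Fixed plywood board 410 x 275 x 12 mm carrying rail, bridge and stop; place and yaw vary. Origin: on the bench surface, below where the rail's face crosses the bridge's centre plane. x: slide direction, to the bridge and stop (roughly world -y); y: towards the rail (roughly away from the robot); z up. In this frame the board spans x -250..160, y -190..85 mm, top at z 12.
- rail (a point): Middle of the front top edge of the aluminium rail's face (fixture x -80, y 0, z 24 mm), fixture axes. The rail runs along fixture x from -240 to 80 mm, is 15 mm thick (y 0..15) and 12 mm high above the board.
- bridge (a point): Middle of the underside of the aluminium bridge's beam (fixture x 0, y -45, z 33 mm), fixture axes: 21 mm clear above the board. Beam: x -20..20, top 41 mm above the board; black sensor head on it to 67 mm above the board. Opening: from the rail's face y 0 to the near post at y -100; posts extend to y -125 and y 40 mm.
- stop (a point): Middle of the red stop's face at board level (fixture x 70, y -45, z 12 mm), fixture axes. The stop is fixed, 50 mm wide, 12 mm thick, 10 mm high.
- home (a point): Point on the board's top under the middle of the bridge (fixture x 0, y -45, z 12 mm), fixture axes: the gauge's origin belongs here, its x axis along the fixture's, when it is flush with the rail and against the stop.
- gauge: Loose blue metal plate 140 (its x) x 90 (its y) x 10 mm, 0.25 to 0.46 kg, with white, grey and orange steps on top (overall height 16 mm). Origin: centre of its underside; z up. Starts flat on the board before the bridge, its near-rail side 10 to 55 mm off the rail, x axis within 0.25 rad of the fixture's. Too wide to pinch; slides with 1 to 6 N.
- driver: Loose screwdriver, 140 mm, lying on the board behind the rail; origin near its middle, on its underside. Leave alone.
- weight: Loose brass weight, 30 mm wide, 40 mm tall, standing on the board beyond the bridge's near post; origin: centre of its underside. Leave alone.
- lens_cap: Loose black lens cap, 44 mm across, 10 mm thick, lying on the board beyond the red stop; origin: centre of its underside. Leave alone.
- bottle: Loose clear bottle with red cap, 56 mm across, 130 mm tall, standing on the bench to the robot's left; origin: centre of its underside. Leave alone.
- terminal_box: Loose blue box, 70 x 110 x 35 mm with three brass terminals to 49 mm, on the bench to the robot's right; origin: centre of its underside. Leave alone.
- motor: White motor (60 mm across, 120 mm long) in a red cradle of 90 x 130 mm, 85 mm tall, 1.6 kg, loose on the bench to the robot's far left; origin: centre of its underside. Leave alone.
Mind the look-alikes: they are no part of the job. What is meant by the gauge is not pink or yellow, and is the larger of those in its own colour.

How it is judged:
By the outcome, as a careful person would: the job done as asked, in the order asked, and still so for the second after the job is handed in, with the robot touching nothing.
It also fails if it takes over 45 s, if anything falls off the work surface, if the arm or the gripper's body presses on something with over 40 N, if the wrist force passes 120 N, or if a joint passes its speed limit or range.

ROBOT

A 6-joint arm with a two-finger parallel gripper is mounted at the origin on the work surface. World frame = base frame: x ahead of the robot, y to its left, z up, the work surface at z = 0. Lengths are in m, angles in rad, forces in N, time in s.
With the tool pointing down it reaches from about 0.3 to 0.775 m from the base axis. Payload 14.6 kg.
Tool frame: the origin (TCP) lies midway between the tips of the shut fingers; the grasp point (between the pads) lies 19 mm behind it (ctrl.pinch_z is the distance from the TCP to the grasp point, in m); z points along the fingers, y is the line along which they close (so a half turn about z gives the same grasp; the last joint's range is limited). The gripper opens to 94 mm and grips with 3 to 60 N. Pads are 16 mm wide; open, the fingers measure 119 mm over their backs; the gripper's body (75 mm by 177 mm) begins 78 mm behind the grasp point.
Start: joints at [1.052, 0.3, 1.521, -0, 1.321, -0.067], TCP at [0.24, 0.495, 0.205] pointing down, gripper open.
Joint ranges: [-3.03, 3.03], [-0.79, 2.21], [0.23, 2.52], [-1.04, 4.18], [0, 3.07], [-2.55, 2.55]. Speed limits (rad/s): [2.22, 2.22, 2.57, 3.14, 3.14, 3.14].

INTERFACE

Orientations are given as [roll, pitch, yaw] about the fixed x, y, z axes, in that order (R = Rz(yaw) Ry(pitch) Rx(roll)).
In Python, from station import ctrl gives the robot as it stands.
- The arm moves only by the tool jog_arm, never from a script. Its argument "motion" is a list of rows, each a list of 7 numbers: the shift along the tool's x, y, z in m, then the turn, a rotation vector about the tool's x, y, z in rad, then the opening, from -1 (shut) to 1 (fully open). In form: [[tx, ty, tz, rx, ry, rz, gripper], ...]. A call has 1 to 5 rows; each row shifts and turns the commanded pose from where the row before left it, along the tool's axes as they then stand; what a row does not reach is not made up. A row lasts 1/10 s, in which the tool goes at most 50 mm and 8.59 degrees, less where a joint would pass 70% of its speed; a pose out of reach is approached as far as the arm can. A call is refused whole if a number of a shift passes 0.05 or a number of a turn 0.15, either way. A call with a gripper value outside its range is refused whole. The fingers move at their own pace and stop on an object; "squeeze" is the grip in N (left out, the last holds). Time passes only in rows, so rows that do not move let the fingers close. It gives the time, the measured TCP pose, the force, the opening and the grip force at its end, in the units of the state.
- ctrl.get_obs(): the state, without advancing time (a new reading comes with each control period).
- ctrl.camera(name): name is "scene" or "top" or "wrist"; returns the picture (400x640x3 uint8, red, green, blue); there is no depth.
- ctrl.camera_model(name): a dict with "intrinsics" (3x3 intrinsics, pixels), "k1" (the pictures are not rectified: a ray, as slopes to the right and down, at radius r is drawn at 1 + k1 r^2 times it, then the intrinsics apply), "rvec" (rotation vector, rad) and "tvec" (3), from world to camera coordinates, as OpenCV has them. Camera axes: x right, y down, z forward; pixel columns grow to the right and rows downward; lengths in m; the calibration is good to about 2 mm. A picture is of the moment at which its call begins: read the wrist's pose just before it. camera_model takes no time and is no camera call; for the wrist camera it gives the pose at the moment of the call.
- ctrl.hand_in(): hands the job in; it is judged then, once.
The state is a dict: "time_s": time; "qpos": joint angles; "joint_vel": joint speeds; "tau": joint torques, N m; "ee_pos": TCP position; "eef_rot": TCP orientation; "force": force on the tool from outside, world axes, zero at the start; "moment": the same for the moment, N m; "grip_width": finger opening in m; "grip_force": force on a finger pad.
Only numpy, scipy, OpenCV 4.12 (cv2) and the standard library are available. Lean on these libraries where they do the work, as an engineer would, in place of code of your own. Each camera call takes 0.05 s, during which the arm holds its last target. There are 200 camera calls.

## Working session

There is one attempt and no reset: what is moved stays moved. The work goes in short steps, Python scripts to look and compute and a tool call to move; the robot and the scene stay as the last step left them, time stands still between calls to the robot, and variables do not carry over. Pictures are saved under pics/ and viewed, at most 10 in all, crops included, and the job is handed in when it is done.

Besides the shell and the picture viewer there is one more tool, called after "Call:" as name(argument=value, ...) on one line, values as JSON. jog_arm: Moves the arm, as the interface text tells. Its arguments: {"type":"object","properties":{"motion":{"type":"array"},"squeeze":{"type":"number"}},"required":["motion"]}

```bash
mkdir -p pics; ls
python3 - <<'E'
from station import ctrl
import cv2
for n in ("top","scene"):
    cv2.imwrite(f"pics/{n}0.png",ctrl.camera(n)[:,:,::-1])
    m=ctrl.camera_model(n);print(n,m)
o=ctrl.get_obs();print(o)
E
```

```text
pics
top {'intrinsics': array([[421.37236549,   0.        , 329.75291746],
       [  0.        , 421.37236549, 199.21281871],
       [  0.        ,   0.        ,   1.        ]]), 'k1': 0.028698318720075437, 'rvec': array([ 2.1686946 , -2.20642412,  0.08966337]), 'tvec': array([-0.00111609,  0.5272831 ,  1.09812093])}
scene {'intrinsics': array([[437.54909243,   0.        , 326.1550569 ],
       [  0.        , 437.54909243, 189.88221045],
       [  0.        ,   0.        ,   1.        ]]), 'k1': -0.0390728825066867, 'rvec': array([ 0.95343223,  2.54443373, -0.97140094]), 'tvec': array([ 0.38131646, -0.23109202,  1.42607461])}
{'time_s': 0.1, 'qpos': array([ 1.05237433e+00,  3.00412856e-01,  1.52148637e+00, -1.35422620e-05,
        1.32064843e+00, -6.65550708e-02]), 'joint_vel': array([ 3.25213119e-04, -1.04134809e-03, -2.92120064e-03, -8.00444121e-06,
        7.81980011e-04, -5.76199227e-04]), 'tau': array([ 3.55137690e-04, -5.32654738e+01, -3.53284836e+01,  7.08750682e-02,
        2.35010160e-02, -8.40348821e-05]), 'ee_pos': array([0.24003518, 0.49462468, 0.20495833]), 'eef_rot': array([-3.14063889e+00, -5.04248334e-05,  2.68972906e+00]), 'force': array([-0.37234763,  0.06911651, -0.84517631]), 'moment': array([-0.05395999,  0.03611652,  0.01460523]), 'grip_force': 0.0, 'grip_width': 0.094041700678197}
```

View pics/top0.png

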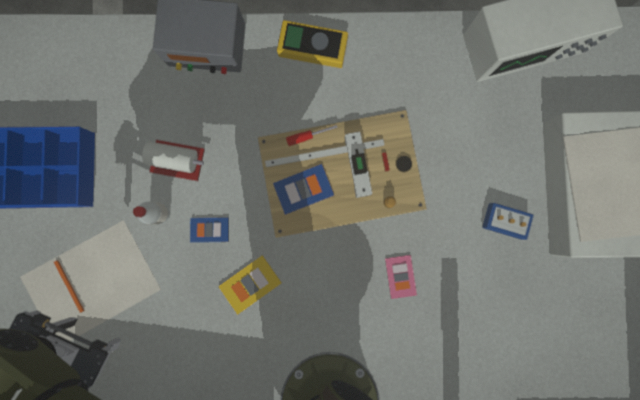

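View pics/scene0.png

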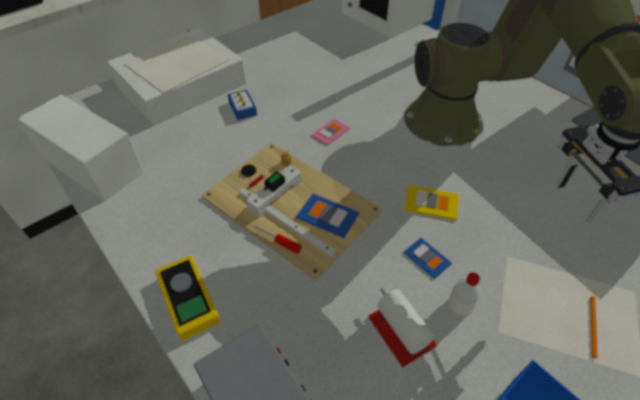

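The top view shows the board at (258..427, 108..236). Step-gauge candidates are the blue one on the board (303,189), a smaller blue one on the bench (209,229), a yellow one (250,286) and a pink one (400,276). The one at (303,189) fits: it is blue, the larger of the two blues, and on the board before the bridge. I'll confirm that in a crop.

Run:
```python
import cv2
i=cv2.imread("pics/top0.png")[100:245,250:440]
cv2.imwrite("pics/crop0.png",cv2.resize(i,None,fx=4,fy=4,interpolation=cv2.INTER_CUBIC))
```

```text
(no output)
```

View pics/crop0.png

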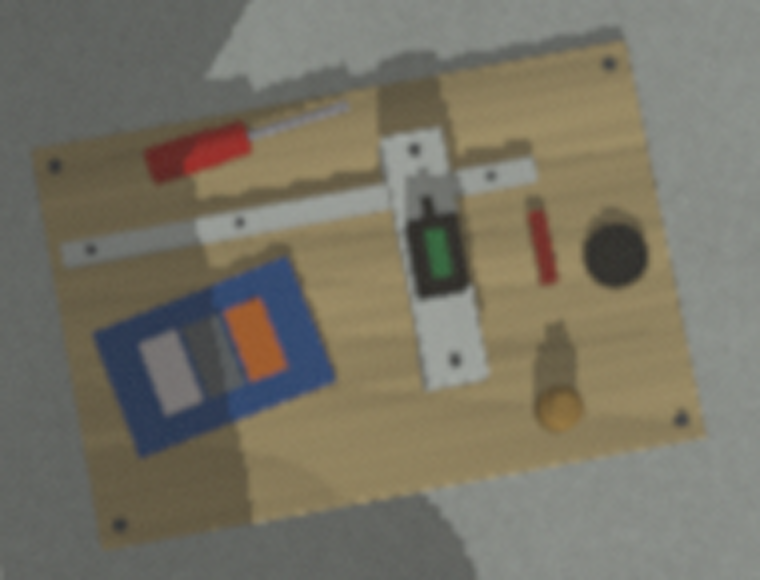

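The crop confirms it: the large blue gauge has top corners at crop (93,332), (288,257), (336,381), (141,458), turned from the rail. The board corners and the rail are clear too.

```bash
cat > h.py <<'E'
import numpy as np, cv2
from scipy.optimize import least_squares
from station import ctrl
def proj(m,P):
    return cv2.projectPoints(np.float64(P),m["rvec"],m["tvec"],m["intrinsics"],np.array([m["k1"],0,0,0]))[0][:,0]
def world(p,P):
    P=np.float64(P);c,s=np.cos(p[2]),np.sin(p[2])
    return np.c_[p[0]+c*P[:,0]-s*P[:,1],p[1]+s*P[:,0]+c*P[:,1],P[:,2]]
def fit(m,P,px,p0):
    r=least_squares(lambda p:(proj(m,world(p,P))-px).ravel(),p0,x_scale=[.1,.1,.5])
    return r.x,np.abs(r.fun).max()
def infix(f,g):
    c,s=np.cos(f[2]),np.sin(f[2]);d=g[:2]-f[:2]
    return np.array([c*d[0]+s*d[1],-s*d[0]+c*d[1],g[2]-f[2]])
GC=np.array([[-70,45,22],[70,45,22],[70,-45,22],[-70,-45,22]])/1000
E
python3 - <<'E'
from h import *
m=ctrl.camera_model("top")
cr=lambda a:np.float64(a)/4+[250-.375,100-.375]
F=np.array([[-250,85,12],[160,85,12],[160,-190,12],[-250,-190,12],[-240,0,24],[80,0,24]])/1000
f,e=fit(m,F,cr([[33,150],[625,38],[706,435],[102,548],[69,267],[537,182]]),[.55,0,-1.5]);print(f,e)
g,e=fit(m,GC,cr([[93,332],[288,257],[336,381],[141,458]]),[.5,.1,-1.3]);print(g,e)
print(infix(f,g)); np.savez("fix.npz",f=f,g=g)
for x,y in ((-250,85),(160,85),(0,0),(-150,-190)): print(world(f,[[x/1000,y/1000,0]]))
E
```

```text
[ 0.65794993 -0.07888437 -1.4022945 ] 1.0202998805718266
[ 0.55582007  0.05942177 -1.21528216] 0.4630381966678101
[-0.15347508 -0.07748869  0.18701234]
[[0.69981969 0.18182989 0.        ]]
[[ 0.76857898 -0.22236333  0.        ]]
[[ 0.65794993 -0.07888437  0.        ]]
[[0.44548504 0.03712714 0.        ]]
```

```bash
cat >> h.py <<'E'
from scipy.spatial.transform import Rotation as Ro
def go(xf,yf,z,yaw_off):
    "shift (current tool axes) to fixture point, then tool rotvec to reach yaw f+yaw_off, tool down"
    f=np.load("fix.npz")["f"];o=ctrl.get_obs();R=Ro.from_euler("xyz",o["eef_rot"])
    t=world(f,[[xf/1e3,yf/1e3,z]])[0]
    T=Ro.from_euler("xyz",[np.pi,0,f[2]+yaw_off])
    d=t-o["ee_pos"]
    print("t",o["time_s"],"now fix mm",np.round(infix(f,np.r_[o["ee_pos"][:2],o["eef_rot"][2]])*[1e3,1e3,1],3),"z",o["ee_pos"][2].round(4),"F",o["force"].round(2))
    print("target",t,"shift now axes",R.inv().apply(d).round(4),"rot",(R.inv()*T).as_rotvec().round(4),"shift after rot",T.inv().apply(d).round(4))
E
python3 -c "
from h import *
go(-153,-165,.10,-np.pi/2)"
```

```text
t 0.1 now fix mm [-635.473 -315.815    4.092] z 0.205 F [-0.37  0.07 -0.85]
target [0.46962785 0.04427729 0.1       ] shift now axes [-0.4032 -0.3048  0.1052] rot [-9.000e-04 -3.000e-04 -6.204e-01] shift after rot [-0.1508 -0.4825  0.105 ]
```

Call:
jog_arm(motion=[[0,0,0,0,0,-0.124,1],[0,0,0,0,0,-0.124,1],[0,0,0,0,0,-0.124,1],[0,0,0,0,0,-0.124,1],[0,0,0,0,0,-0.124,1]])

```text
time_s: 0.6
ee_pos: [0.2401, 0.4947, 0.2051]
eef_rot: [-3.141, -0.0, -2.968]
force: [-0.8, -0.3, 0.4]
grip_width: 0.0939
grip_force: 0.0
```

Call:
jog_arm(motion=[[-0.013,-0.04,0,0,0,0,1],[-0.013,-0.04,0,0,0,0,1],[-0.013,-0.04,0,0,0,0,1],[-0.013,-0.04,0,0,0,0,1],[-0.013,-0.04,0,0,0,0,1]])

```text
time_s: 1.1
ee_pos: [0.338, 0.3069, 0.2053]
eef_rot: [-3.141, -0.0, -2.973]
force: [0.9, 0.3, -0.4]
grip_width: 0.094
grip_force: 0.0
```

Call:
jog_arm(motion=[[-0.013,-0.04,0,0,0,0,1],[-0.013,-0.04,0,0,0,0,1],[-0.013,-0.04,0,0,0,0,1],[-0.013,-0.04,0,0,0,0,1],[-0.013,-0.04,0,0,0,0,1]])

```text
time_s: 1.6
ee_pos: [0.4356, 0.1205, 0.2054]
eef_rot: [3.142, -0.0, -2.973]
force: [1.1, 1.6, -0.6]
grip_width: 0.0938
grip_force: 0.0
```

```bash
python3 -c "
from h import *
go(-153,-165,.05,-np.pi/2)"
```

```text
t 1.6 now fix mm [-233.874 -185.726   -1.571] z 0.2054 F [ 1.09  1.6  -0.62]
target [0.46962785 0.04427729 0.05      ] shift now axes [-0.0208 -0.0809  0.1554] rot [ 0.     -0.0001 -0.0003] shift after rot [-0.0207 -0.0809  0.1554]
```

Call:
jog_arm(motion=[[-0.01,-0.04,0.02,0,0,0,1],[-0.01,-0.04,0.03,0,0,0,1],[0,0,0.04,0,0,0,1],[0,0,0.03,0,0,0,1],[0,0,0,0,0,0,1]])

```text
time_s: 2.1
ee_pos: [0.4659, 0.047, 0.0827]
eef_rot: [3.141, -0.007, -2.974]
force: [-0.4, -1.0, 0.4]
grip_width: 0.0939
grip_force: 0.0
```

```bash
python3 -c "
from h import *
go(-153,-165,.016,-np.pi/2)
cv2.imwrite('pics/wrist1.png',ctrl.camera('wrist')[:,:,::-1])"
```

```text
t 2.1 now fix mm [-156.354 -168.2     -1.572] z 0.0827 F [-0.43 -1.01  0.42]
target [0.46962785 0.04427729 0.016     ] shift now axes [-0.0037 -0.0034  0.0667] rot [ 0.001  -0.0067 -0.001 ] shift after rot [-0.0032 -0.0034  0.0667]
```

View pics/wrist1.png

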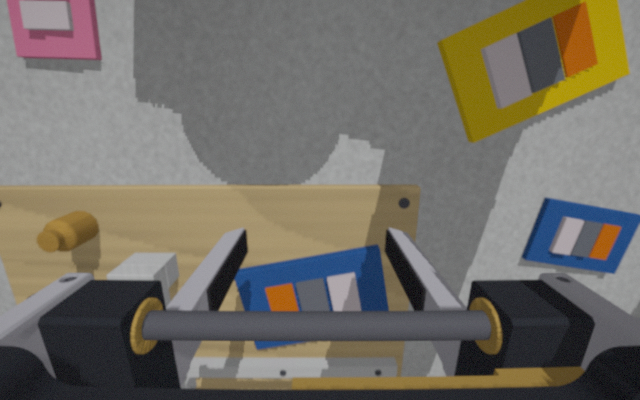

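The wrist view shows the finger tips at about (235,240) and (400,240), over the board strip in front of the gauge's near side (240..380, 250..270). They are clear of the gauge, so I'll descend.

Call:
jog_arm(motion=[[0,0,0.03,0,0,0,1],[0,0,0.02,0,0,0,1],[0,0,0.008,0,0,0,1],[0,0,0.004,0,0,0,1],[0,0,0,0,0,0,1]])

```text
time_s: 2.65
ee_pos: [0.4686, 0.0476, 0.025]
eef_rot: [-3.141, 0.001, -2.973]
force: [0.4, -0.1, 1.0]
grip_width: 0.094
grip_force: 0.0
```

```bash
python3 -c "
from h import *
go(-153,-98,.016,-np.pi/2)"
```

```text
t 2.65 now fix mm [-156.418 -165.424   -1.571] z 0.025 F [ 0.44 -0.11  1.03]
target [0.53567893 0.05551356 0.016     ] shift now axes [-0.0674 -0.0034  0.0091] rot [-0.0002  0.0012 -0.    ] shift after rot [-0.0674 -0.0034  0.009 ]
```

Call:
jog_arm(motion=[[0,0,0.004,0,0,0,1],[0,0,0.004,0,0,0,1],[0,0,0,0,0,0,1],[-0.006,0,0,0,0,0,1],[-0.006,0,0,0,0,0,1]])

```text
time_s: 3.15
ee_pos: [0.4806, 0.0495, 0.0163]
eef_rot: [-3.142, 0.0, -2.973]
force: [-0.1, 0.0, 0.8]
grip_width: 0.0947
grip_force: 0.0
```

Call:
jog_arm(motion=[[-0.006,0,0,0,0,0,1],[-0.006,0,0,0,0,0,1],[-0.005,0,0,0,0,0,1],[-0.005,0,0,0,0,0,1],[-0.005,0,0,0,0,0,1]])

```text
time_s: 3.65
ee_pos: [0.5067, 0.0541, 0.016]
eef_rot: [3.141, -0.0, -2.973]
force: [-2.5, 1.1, 2.2]
grip_width: 0.094
grip_force: 1.2
```

Call:
jog_arm(motion=[[-0.004,0,0,0,0,0,1],[-0.004,0,0,0,0,0,1],[-0.004,0,0,0,0,0,1],[-0.004,0,0,0,0,0,1],[-0.004,0,0,0,0,0,1]])

```text
time_s: 4.15
ee_pos: [0.5265, 0.0572, 0.016]
eef_rot: [-3.141, -0.0, -2.974]
force: [-2.6, -0.5, 0.5]
grip_width: 0.0941
grip_force: 1.3
```

```bash
python3 -c "
from h import *
go(-153,-98,.016,-np.pi/2)
i=ctrl.camera('top')[100:245,250:440,::-1]
cv2.imwrite('pics/crop2.png',cv2.resize(i,None,fx=4,fy=4,interpolation=cv2.INTER_CUBIC))"
```

```text
t 4.15 now fix mm [-156.218 -106.793   -1.571] z 0.016 F [-2.63 -0.45  0.51]
target [0.53567893 0.05551356 0.016     ] shift now axes [-0.0088 -0.0032 -0.    ] rot [-0.0001 -0.0002 -0.0005] shift after rot [-0.0088 -0.0032 -0.    ]
```

View pics/crop2.png

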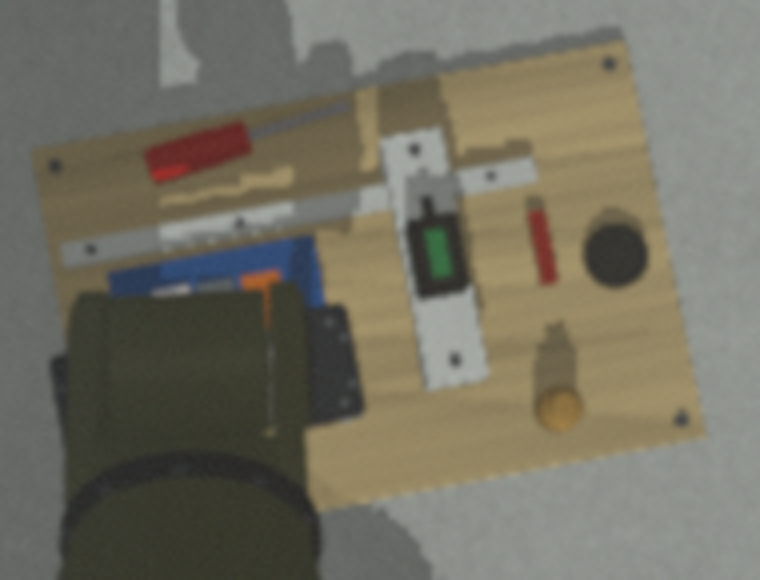

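The gauge is now parallel to the rail. Its far side runs from crop (110,270) to (315,238), about 1 cm short of the rail face. I'll push on slowly.

Call:
jog_arm(motion=[[-0.003,0,0,0,0,0,1],[-0.003,0,0,0,0,0,1],[-0.002,0,0,0,0,0,1],[-0.001,0,0,0,0,0,1],[0,0,0,0,0,0,1]])

```text
time_s: 4.7
ee_pos: [0.5343, 0.0586, 0.016]
eef_rot: [3.142, -0.002, -2.973]
force: [-9.5, -2.7, 7.4]
grip_width: 0.094
grip_force: 5.0
```

Call:
jog_arm(motion=[[-0.001,0,0,0,0,0,1],[0,0,0,0,0,0,1]])

```text
time_s: 4.9
ee_pos: [0.5344, 0.0586, 0.0159]
eef_rot: [3.142, -0.005, -2.973]
force: [-16.4, -4.6, 12.2]
grip_width: 0.0941
grip_force: 8.4
```

```bash
python3 -c "
from h import *
go(-153,-98,.016,-np.pi/2);print(ctrl.get_obs()['moment'])"
```

```text
t 4.9 now fix mm [-156.302  -98.754   -1.571] z 0.0159 F [-16.43  -4.56  12.23]
target [0.53567893 0.05551356 0.016     ] shift now axes [-0.0008 -0.0033 -0.0001] rot [ 0.     -0.0046 -0.0002] shift after rot [-0.0008 -0.0033 -0.0001]
[-0.70883974  3.12705546 -0.05100152]
```

Call:
jog_arm(motion=[[0.002,0,0,0,0,0,1],[0.005,0,0,0,0,0,1],[0.01,0,0,0,0,0,1],[0.015,0,0,0,0,0,1],[0,0,-0.03,0,0,0,1]])

```text
time_s: 5.4
ee_pos: [0.5009, 0.0533, 0.0434]
eef_rot: [3.141, -0.006, -2.974]
force: [1.3, 0.2, 0.3]
grip_width: 0.0942
grip_force: 0.0
```

Call:
jog_arm(motion=[[0,0.03,-0.04,0,0,0,0],[0,0.035,-0.01,0,0,0,0],[0,0.035,0,0,0,0,0],[0,0,0,0,0,0.143,0],[0,0,0,0,0,0.143,0]])

```text
time_s: 5.9
ee_pos: [0.4872, 0.1531, 0.0961]
eef_rot: [3.141, 0.001, 3.02]
force: [-0.1, 0.4, -0.5]
grip_width: 0.0572
grip_force: 0.0
```

Call:
jog_arm(motion=[[0,0,0,0,0,0.143,0],[0,0,0,0,0,0.143,0],[0,0,0,0,0,0.143,0],[0,0,0,0,0,0.143,0],[0,0,0,0,0,0.143,0]])

```text
time_s: 6.4
ee_pos: [0.4874, 0.1521, 0.096]
eef_rot: [3.141, 0.0, 2.303]
force: [0.2, 0.7, -0.6]
grip_width: 0.0468
grip_force: 0.0
```

Call:
jog_arm(motion=[[0,0,0,0,0,0.143,0],[0,0,0,0,0,0.143,0],[0,0,0,0,0,0.143,0],[0,0,0,0,0,0.141,0],[0,0,0,0,0,0,0]])

```text
time_s: 6.9
ee_pos: [0.4874, 0.1521, 0.096]
eef_rot: [3.141, -0.0, 1.736]
force: [0.5, 0.1, -1.1]
grip_width: 0.0471
grip_force: 0.0
```

```bash
python3 -c "
from h import *
go(-262,-48,.05,np.pi)
print(ctrl.get_obs()['qpos'],ctrl.get_obs()['grip_width'])
i=ctrl.camera('top')[100:245,250:440,::-1]
cv2.imwrite('pics/crop3.png',cv2.resize(i,None,fx=4,fy=4,interpolation=cv2.INTER_CUBIC))"
```

```text
t 6.9 now fix mm [-256.311 -129.352    3.139] z 0.096 F [ 0.46  0.13 -1.06]
target [0.56669088 0.17135509 0.05      ] shift now axes [0.0059 0.0813 0.046 ] rot [ 0.0004 -0.0001 -0.0028] shift after rot [0.0057 0.0814 0.046 ]
[2.30699834e-01 3.34726991e-01 1.74893336e+00 6.49038808e-05
 1.05756569e+00 6.50125336e-02] 0.04709431163613094
```

View pics/crop3.png

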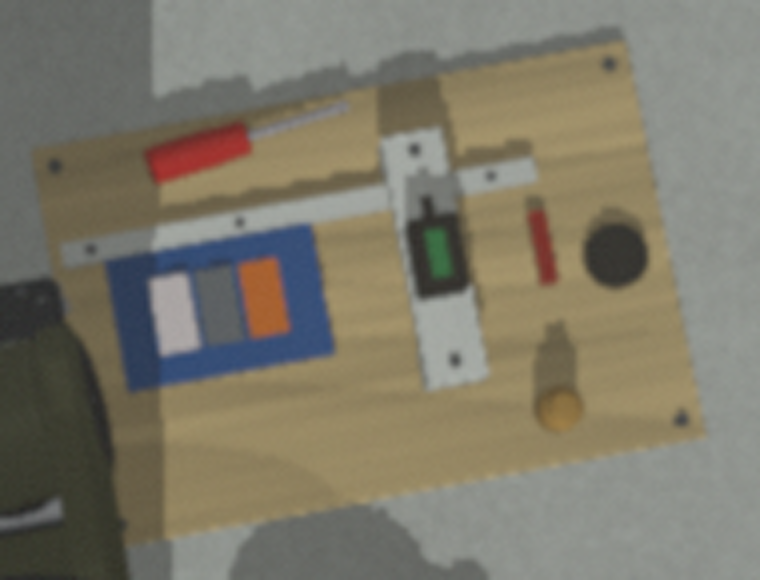

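The gauge lies flush on the rail, with corners at crop (107,261), (313,225), (335,353), (129,390), and is well short of the bridge.

```bash
python3 -c "
from h import *
d=np.load('fix.npz');f=d['f']
m=ctrl.camera_model('top')
g,e=fit(m,GC,np.float64([[107,261],[313,225],[335,353],[129,390]])/4+[249.625,99.625],d['g'])
print(infix(f,g),e)"
```

```text
[-0.14328395 -0.04567444 -0.00973947] 0.5499121441869477
```

Call:
jog_arm(motion=[[0.006,0.03,0,0,0,0,0],[0,0.03,0,0,0,0,0],[0,0.021,0.01,0,0,0,0],[0,0,0.03,0,0,-0.003,0],[0,0,0,0,0,0,0]])

```text
time_s: 7.45
ee_pos: [0.5647, 0.1711, 0.0525]
eef_rot: [-3.136, 0.0, 1.746]
force: [-0.2, -0.2, 0.7]
grip_width: 0.0472
grip_force: 0.0
```

```bash
python3 -c "
from h import *
go(-250,-48,.016,np.pi)"
```

```text
t 7.45 now fix mm [-262.099  -49.974    3.148] z 0.0525 F [-0.2  -0.19  0.72]
target [0.56870335 0.15952504 0.016     ] shift now axes [-0.0121  0.0021  0.0365] rot [-0.006   0.0004  0.0064] shift after rot [-0.0121  0.002   0.0365]
```

Call:
jog_arm(motion=[[0,0.001,0.02,0,0,0.008,0],[0,0,0.012,0,0,0,0],[0,0,0.004,0,0,0,0],[0,0,0,0,0,0,0],[-0.005,0,0,0,0,0,0]])

```text
time_s: 7.95
ee_pos: [0.5687, 0.1672, 0.021]
eef_rot: [3.141, -0.0, 1.735]
force: [0.4, -0.3, 0.3]
grip_width: 0.0468
grip_force: 0.0
```

Call:
jog_arm(motion=[[-0.006,0,0,0,0,0,0],[-0.006,0,0,0,0,0,0],[-0.006,0,0,0,0,0,0],[-0.005,0,0,0,0,0,0],[-0.005,0,0,0,0,0,0]])

```text
time_s: 8.45
ee_pos: [0.5731, 0.1387, 0.0201]
eef_rot: [3.142, 0.0, 1.734]
force: [0.9, -1.0, 0.9]
grip_width: 0.0472
grip_force: 0.0
```

```bash
python3 -c "
from h import *
go(-78,-48,.016,np.pi)"
```

```text
t 8.45 now fix mm [-228.752  -47.182    3.136] z 0.0201 F [ 0.9  -1.04  0.91]
target [ 0.59754871 -0.01003894  0.016     ] shift now axes [-0.1508  0.      0.0041] rot [ 0.      0.     -0.0057] shift after rot [-0.1508 -0.0008  0.0041]
```

Call:
jog_arm(motion=[[0,0,0.0035,0,0,0,0],[-0.003,0,0,0,0,0,0],[-0.004,0,0,0,0,0,0],[-0.004,0,0,0,0,0,0],[-0.005,0,0,0,0,0,0]])

```text
time_s: 8.95
ee_pos: [0.5755, 0.1233, 0.0164]
eef_rot: [-3.141, -0.0, 1.734]
force: [0.1, 1.5, -1.3]
grip_width: 0.0471
grip_force: 0.8
```

Call:
jog_arm(motion=[[-0.005,0,0,0,0,0,0],[-0.005,0,0,0,0,0,0],[-0.005,0,0,0,0,0,0],[-0.005,0,0,0,0,0,0],[-0.005,0,0,0,0,0,0]])

```text
time_s: 9.45
ee_pos: [0.5797, 0.0984, 0.0165]
eef_rot: [3.142, 0.0, 1.734]
force: [0.0, 2.0, -1.7]
grip_width: 0.047
grip_force: 0.7
```

```bash
python3 -c "
from h import *
go(-78,-48,.016,np.pi)
i=ctrl.camera('top')[100:245,250:440,::-1]
cv2.imwrite('pics/crop4.png',cv2.resize(i,None,fx=4,fy=4,interpolation=cv2.INTER_CUBIC))"
```

```text
t 9.45 now fix mm [-187.851  -47.408    3.136] z 0.0165 F [ 0.03  1.95 -1.73]
target [ 0.59754871 -0.01003894  0.016     ] shift now axes [-0.1099  0.      0.0005] rot [ 0.      0.     -0.0055] shift after rot [-0.1099 -0.0006  0.0005]
```

View pics/crop4.png

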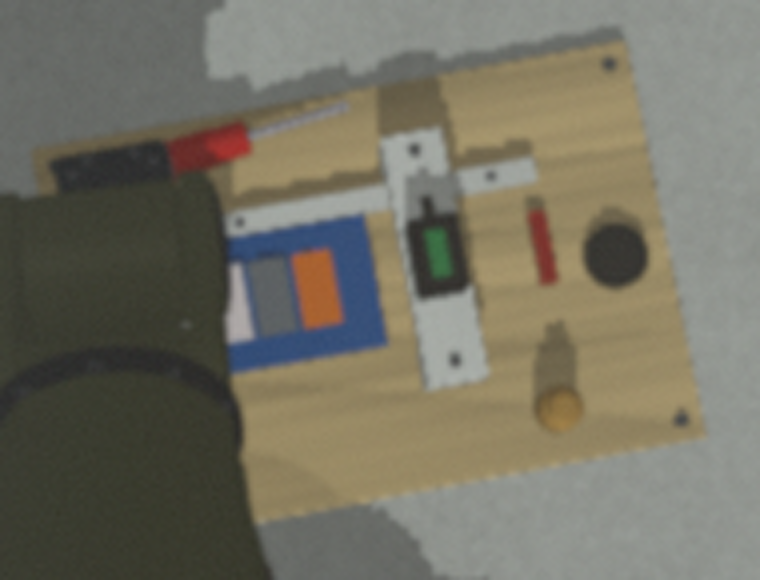

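Still flush, with the leading end at crop (365,215)-(385,345) before the bridge. I'll continue pushing.

Call:
jog_arm(motion=[[-0.005,0,0,0,0,0,0],[-0.005,0,0,0,0,0,0],[-0.005,0,0,0,0,0,0],[-0.005,0,0,0,0,0,0],[-0.005,0,0,0,0,0,0]])

```text
time_s: 10.0
ee_pos: [0.5838, 0.0738, 0.0166]
eef_rot: [3.141, -0.0, 1.734]
force: [-1.0, 2.4, 0.4]
grip_width: 0.0476
grip_force: 1.1
```

Call:
jog_arm(motion=[[-0.005,0,0,0,0,0,0],[-0.005,0,0,0,0,0,0],[-0.005,0,0,0,0,0,0],[-0.005,0,0,0,0,0,0],[-0.005,0,0,0,0,0,0]])

```text
time_s: 10.5
ee_pos: [0.5878, 0.0491, 0.0166]
eef_rot: [3.142, -0.0, 1.734]
force: [-0.1, 2.7, 0.4]
grip_width: 0.0469
grip_force: 1.4
```

Call:
jog_arm(motion=[[-0.005,0,0,0,0,0,0],[-0.005,0,0,0,0,0,0],[-0.005,0,0,0,0,0,0],[-0.005,0,0,0,0,0,0],[-0.005,0,0,0,0,0,0]])

```text
time_s: 11.0
ee_pos: [0.5919, 0.0244, 0.0166]
eef_rot: [3.142, -0.0, 1.734]
force: [0.5, 2.6, 0.4]
grip_width: 0.047
grip_force: 1.6
```

```bash
python3 -c "
from h import *
go(-78,-48,.016,np.pi)
i=ctrl.camera('top')[100:245,250:440,::-1]
cv2.imwrite('pics/crop5.png',cv2.resize(i,None,fx=4,fy=4,interpolation=cv2.INTER_CUBIC))"
```

```text
t 11.0 now fix mm [-112.929  -47.832    3.136] z 0.0166 F [0.48 2.65 0.38]
target [ 0.59754871 -0.01003894  0.016     ] shift now axes [-0.0349  0.      0.0006] rot [ 0.     -0.     -0.0055] shift after rot [-0.0349 -0.0002  0.0006]
```

View pics/crop5.png

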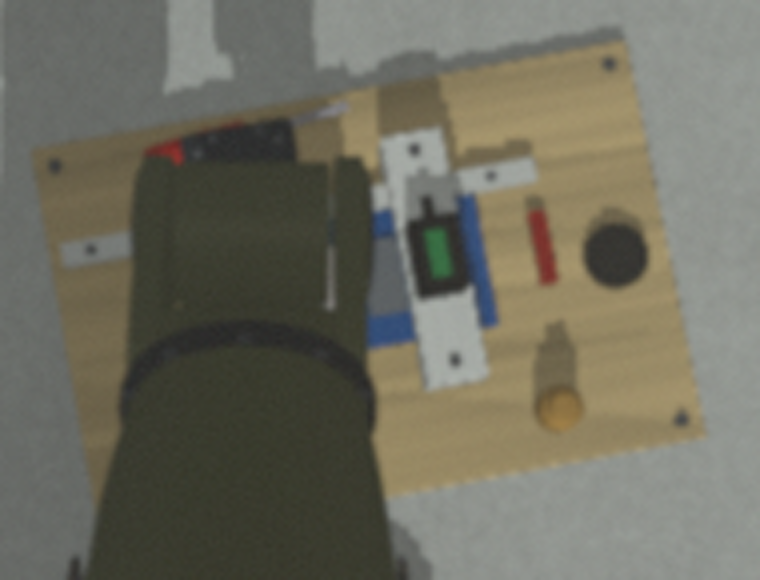

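Leading end at crop (475,195)-(497,325), under and past the bridge, and still flush; the stop face is at about (540,245).

Call:
jog_arm(motion=[[-0.005,0,0,0,0,0,0],[-0.005,0,0,0,0,0,0],[-0.005,0,0,0,0,0,0],[-0.005,0,0,0,0,0,0],[-0.004,0,0,0,0,0,0]])

```text
time_s: 11.55
ee_pos: [0.5958, 0.0006, 0.0165]
eef_rot: [3.142, -0.0, 1.734]
force: [-0.1, 3.1, 0.2]
grip_width: 0.0466
grip_force: 1.7
```

Call:
jog_arm(motion=[[-0.003,0,0,0,0,0,0],[-0.002,0,0,0,0,0,0],[-0.002,0,0,0,0,0,0],[-0.001,0,0,0,0,0,0]])

```text
time_s: 11.95
ee_pos: [0.597, -0.0069, 0.0165]
eef_rot: [3.142, 0.0, 1.734]
force: [-1.3, 3.5, 1.8]
grip_width: 0.0468
grip_force: 1.7
```

Call:
jog_arm(motion=[[-0.001,0,0,0,0,0,0],[-0.001,0,0,0,0,0,0]])

```text
time_s: 12.15
ee_pos: [0.5971, -0.0077, 0.0165]
eef_rot: [-3.141, -0.002, 1.734]
force: [-3.3, 15.4, 4.0]
grip_width: 0.0473
grip_force: 7.6
```

Call:
jog_arm(motion=[[0,0,0,0,0,0,0],[0.002,0,0,0,0,0,0],[0.006,0,0,0,0,0,0],[0.02,0,0,0,0,0,0],[0.03,0,-0.01,0,0,0,0]])

```text
time_s: 12.65
ee_pos: [0.5872, 0.0481, 0.0254]
eef_rot: [-3.14, 0.0, 1.732]
force: [-0.2, -0.1, -0.8]
grip_width: 0.0472
grip_force: 0.0
```

Call:
jog_arm(motion=[[0.03,0,-0.04,0,0,0,0],[0.03,0,-0.04,0,0,0,0],[0.04,-0.03,-0.04,0,0,0,0],[0.04,-0.04,-0.03,0,0,0,0],[0.02,-0.04,0,0,0,0,0]])

```text
time_s: 13.15
ee_pos: [0.4714, 0.1754, 0.1641]
eef_rot: [3.136, -0.0, 1.735]
force: [0.2, 0.1, 0.1]
grip_width: 0.0472
grip_force: 0.0
```

```bash
python3 -c "
from h import *
go(-78,-48,.016,np.pi)
i=ctrl.camera('top')[100:245,250:440,::-1]
cv2.imwrite('pics/crop6.png',cv2.resize(i,None,fx=4,fy=4,interpolation=cv2.INTER_CUBIC))"
```

```text
t 13.15 now fix mm [-281.977 -141.248    3.137] z 0.1641 F [0.24 0.08 0.05]
target [ 0.59754871 -0.01003894  0.016     ] shift now axes [-0.2036  0.0934  0.1485] rot [ 0.0054 -0.0003 -0.0048] shift after rot [-0.204   0.0932  0.1481]
```

View pics/crop6.png

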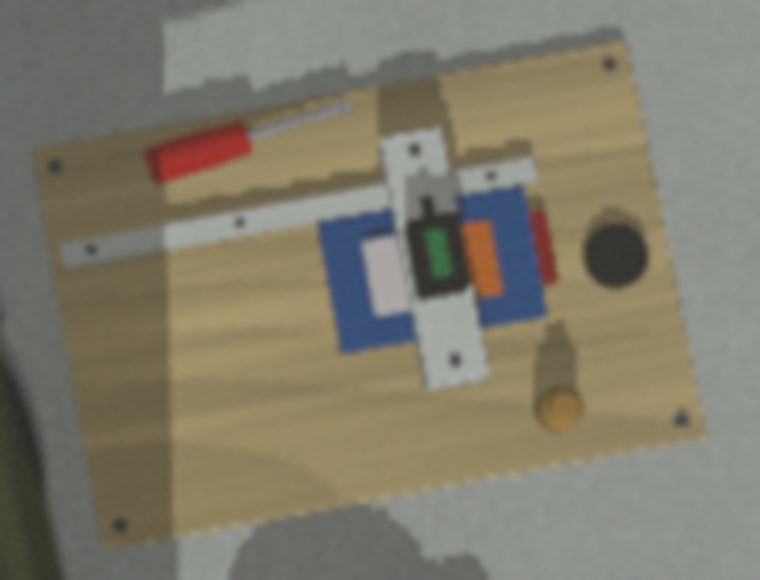

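The gauge is flush: its far corners at (320,222) and (523,186) lie on the rail line, and its leading end meets the red stop at (535,245). The other objects on the board have not moved and the hand is clear.

Call:
jog_arm(motion=[[0,0,0,0,0,0,0],[0,0,0,0,0,0,0]])

```text
time_s: 13.4
ee_pos: [0.4719, 0.1736, 0.1614]
eef_rot: [3.141, 0.0, 1.734]
force: [-0.0, -0.7, -0.4]
grip_width: 0.0471
grip_force: 0.0
```

```bash
python3 -c "
from station import ctrl
print(ctrl.hand_in())"
```

```text
the job is handed in; nothing more can be done
None
```

The gauge was pushed flush to the rail before the bridge, then slid under it to the red stop and is still flush in the last top view; nothing else on the board was disturbed, the hand is clear, and the job was handed in at about 13.4 s (no verdict was returned).

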